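# Load a board into a test fixture and hold its lid at the balance point

## Robot

A 7-joint arm with a two-finger parallel gripper is mounted at the origin on the work surface. World frame = base frame: x ahead of the robot, y to its left, z up, the work surface at z = 0. Lengths are in mm, angles in degrees, forces in N, time in s.
With the tool pointing down it reaches from about 400 to 925 mm from the base axis. Payload 4.1 kg.
Tool frame: the origin (TCP) lies midway between the tips of the shut fingers; the grasp point (between the pads) lies 19 mm behind it (arm.grip_point_offset is the distance from the TCP to the grasp point, in mm); z points along the fingers, y is the direction in which the jaws open and shut (so a half turn about z gives the same grasp; the last joint's range is limited). The gripper opens to 85 mm and grips with 20 to 120 N. Pads are 22 mm wide; open, the fingers measure 114 mm over their backs; the gripper's body (76 mm by 85 mm) begins 54 mm behind the grasp point. The pads swing forward as they close: fully open they stand 13 mm farther back than shut.
Start: joints at [62.452, 22.827, 2.584, 88.041, -1.071, 69.15, -2.905], TCP at [242.223, -603.218, 231.347] pointing down, gripper open.
Joint ranges: [-161.44, 161.44], [-28.35, 127.94], [-78.24, 83.42], [0, 140.83], [-78.03, 258.03], [13.02, 114.36], [-168.23, 168.23]. Speed limits (degrees/s): [147.25, 147.25, 180, 180, 180, 180, 180].

## Interface

Orientations are given as [roll, pitch, yaw] about the fixed x, y, z axes, in that order (R = Rz(yaw) Ry(pitch) Rx(roll)).
In Python, from bench import arm, set_gripper, kinematics, monitor, viewer, ticket gives the robot as it stands. Calls block until the motion is done:
- arm.move_to(position, orientation): joint-space move of the TCP to a pose.
- arm.movel(position, feed=150, rotation=None): straight line of the TCP; rotation=None keeps the orientation; feed is the mean speed in mm/s.
- arm.goto_joints(angles): joint-space move.
- set_gripper(opening, f_grip=None): finger opening in mm; f_grip is the grip in N (None keeps the last); returns when the fingers have stopped.
- arm.wait(seconds).
- kinematics.inverse_kinematics(position, orientation): joint angles nearest the present ones, or None.
- monitor.get_obs(): the state.
- viewer.camera(name): name is "scene" or "side" or "wrist"; returns (picture, depth): 384x512x3 uint8, red, green, blue; 384x512 float32, mm along the optical axis (not along the pixel's ray), 0 where there is no reading.
- viewer.camera_params(name): a dict with "fovy" (degrees; the focal length in pixels is half the picture's height over the tangent of half this angle, whatever the lens; pixels are square), "cx", "cy" (the principal point, pixels), "rvec" (rotation vector, rad) and "tvec" (3), from world to camera coordinates, as OpenCV has them; the wrist camera has in their place "hand_eye" (4x4, takes a point from camera to tool coordinates, whose origin is the TCP and whose axes are the flange's). Camera axes: x right, y down, z forward; pixel columns grow to the right and rows downward; lengths in mm; the calibration is good to about 2 mm. A picture is of the moment at which its call begins: read the wrist's pose just before it. camera_params takes no time and is no camera call.
A pose or a line that the arm cannot do raises arm.MotionError and nothing moves.
- ticket.close_job(): hands the job in, once; it reports no verdict.
Trained networks look in the newest picture that a camera, given by its name, has taken for a name from the list of things; names that differ only in an ending like _2 or _b are one class to them, and where a whole thing is asked for, a point or a joint stands for the part that bears it (a point fixed in the world has none). Each returns a list of dicts, best first, with "p" (0 to 1); they miss things now and then, are a little off and sometimes report something else, mostly with a low value. They report only what shows in the picture. A call takes as long as a camera call. They do not tell look-alikes from the thing itself.
- viewer.cut_out(camera, thing): "region" (384x512 bool, what is visible of it) and "point" ([row, column] in pixels, amid what is visible of it).
The state is a dict: "time": time; "q": joint angles; "qd": joint speeds; "joint_torque": joint torques, N m; "ee_pos": TCP position; "orientation": TCP orientation; "wrist_force": force on the tool from outside, world axes, zero at the start; "torque": the same for the moment, N m; "opening": finger opening in mm.
Only numpy, scipy, OpenCV 4.12 (cv2) and the standard library are available. Lean on these libraries where they do the work, as an engineer would, in place of code of your own. Each camera call takes 0.05 s, during which the arm holds its last target.

## Task

Pick up the circuit board by its heatsink, lower it gently over the two locating pins of the test fixture until it lies flush in the nest, and let go of it. Then take the fixture's open lid by its bar handle, swing it up to its balance point, where it would fall neither shut nor open, and finish still gripping the handle and holding the lid still there, so that I can hook the lid stay on. Do not let the lid drop either way, and leave the jar, the brush and the screwdriver where they are.

Things in the scene. Friction and masses are not known exactly. Their poses are not given: they have to be found in the camera images.
- board_grip (a point): Green circuit board 100 (x) by 80 (y) by 5 mm, 0.2 to 0.3 kg, lying flat; a silver finned heatsink, 36 (x) by 54 (y) mm, stands in its middle up to 39 mm above the board's underside: grip it across its 36 mm. This point is its centre, 22 mm above the board's underside. 9 mm through holes at (x, y) = (40, 30) and (-40, -30) mm, the same after a half turn: either way round fits.
- nest (a point): Centre of the nest in the fixed test fixture (black base 170 by 250 by 20 mm), level with its two rails, 30 mm above the bench. Two 6 mm locating pins with tapered tips stand 14 mm above the rails at (x, y) = (40, 30) and (-40, -30) mm. A seated board has its x along this x (or half a turn on) and board_grip 22 mm above this point. y points to the hinge and open lid, z up.
- hinge (a point): Middle of the lid's hinge axis, 107 mm above the bench, 75 mm from the nest's centre along the nest's y; same axes as nest, x is the hinge axis. Hinge posts 76 mm either side of it reach 118 mm above the bench. At the lid's balance point the middle of its handle bar is 26 mm from this axis along +y (away from the nest) and 270 mm above the bench.
- lid (a joint): Lid angle, rad: 0 closed over the nest, 3.0 lying open on its rest posts (at the start). Aluminium frame 130 by 125 mm, clear window, steel block 50 by 46 mm inside (standing 23 mm up when open), 0.5 to 0.7 kg; the hinge is almost frictionless, so it falls when let go. It balances at 1.80, leaning 13 degrees past upright to the open side; 0.08 either way (13 mm at the handle) will do.
- handle (a point): Dark round bar along the lid's free edge, 12 mm thick, 106 mm long, parallel to the hinge, on an arm at each end; 34 mm free gap between bar and lid edge. Origin at its middle, x along it; at the start about 142 mm above the bench, 165 mm beyond the hinge. It goes round the hinge axis at 165 mm radius and can turn in the grip. Grip its middle from above, fingers closing across it.
- jar_mid (a point): White jar, 52 mm across, 55 mm high, bystander; the point is at its middle.
- brush_grip (a point): Cleaning brush lying on the bench, bystander; the point is on its handle.
- screwdriver_grip (a point): Screwdriver lying on the bench, bystander; the point is on its handle.
Mind the look-alikes: they are no part of the job. Several things look just like the part that bears board_grip: the one meant starts farthest to the robot's right.

How it is judged (in metres and radians):
On the way, in this order (a step that is already met when the one before it is completed fails the run):
1. the board lies flush in the nest over both pins, let go (x of board_grip in the frame of nest between -0.004 and 0.004 m and y of board_grip in the frame of nest between -0.004 and 0.004 m and z of board_grip in the frame of nest below 0.0245 m and angle between board_grip's own z axis and vertical below 0.04 rad and angle between the x axis of board_grip and the x axis of nest, either way round below 0.08 rad and contact force between the fingers and board below 0.1 N), for 0.2 s.
2. the lid is gripped by its handle and still at its balance point (value of joint lid between 1.72 and 1.88 rad and velocity of joint lid between -0.1 and 0.1 rad/s and contact force between the fingers and lid above 1 N and distance between the grasp point and handle below 0.055 m), for 0.3 s.
At the end, for the whole second after the job is handed in: Board flush over both pins (within 4 mm of centre each way, at most 2.5 mm high, tilt under 0.04 rad, in line within 0.08 rad, either way round), untouched; lid at its balance point (1.80 rad, within 0.08), still (under 0.1 rad/s), its handle gripped by the fingers (over 1 N) (all of step 1 and all of step 2 and contact force between anything else and board above 0.5 N and contact force between the arm and board below 0.1 N); the arm keeps its last pose, push and grip.
It fails at once if the lid fell past its balance point towards the board (value of joint lid below 1.4 rad).
It fails at once if the lid was let drop back open (velocity of joint lid above 2.5 rad/s).
It fails at once if the board was dropped onto the pins (horizontal distance between board_grip and nest below 0.02 m and z of board_grip in the frame of nest below 0.045 m and linear speed of board above 0.4 m/s).
It fails at once if a bystander was disturbed (distance of any of jar_mid, brush_grip, screwdriver_grip from where it was at the start of the episode above 0.03 m).
It also fails if it takes over 61 s, if anything falls off the work surface, if the arm or the gripper's body presses on something with over 40 N, if the wrist force passes 120 N, or if a joint passes its speed limit or range.

## Working session

There is one attempt and no reset: what is moved stays moved. The work goes in short steps, each a Python script; the robot and the scene stay as the last script left them, time stands still between calls to the robot, and variables do not carry over. Pictures are saved under pics/ and viewed, and the job is handed in when it is done.

```bash
ls; mkdir -p pics
cat > h.py <<'E'
import numpy as np, cv2
from bench import arm,set_gripper,kinematics,monitor,viewer,ticket
from scipy.spatial.transform import Rotation as R
np.set_printoptions(precision=2,suppress=True)
def cam(n):
    o=monitor.get_obs(); im,d=viewer.camera(n); return o,im,d
def save(im,f,s=1.5):
    cv2.imwrite('pics/'+f,cv2.resize(im[:,:,::-1],None,fx=s,fy=s,interpolation=cv2.INTER_CUBIC))
def cloud(n,d,o):
    p=viewer.camera_params(n); f=d.shape[0]/2/np.tan(np.radians(p['fovy'])/2)
    r,c=np.indices(d.shape); P=np.stack([(c-p['cx'])/f*d,(r-p['cy'])/f*d,d],-1)
    if 'hand_eye' in p:
        H=np.array(p['hand_eye']); P=P@H[:3,:3].T+H[:3,3]
        Rt=R.from_euler('xyz',o['orientation'],degrees=True).as_matrix()
        P=P@Rt.T+np.array(o['ee_pos'])
    else:
        Rm=cv2.Rodrigues(np.array(p['rvec'],float))[0]; P=(P-np.array(p['tvec']).ravel())@Rm
    P[d<=0]=np.nan
    return P
E
python3 - <<'E'
from h import *
o,_,_=cam('scene');print(o)
for n in('scene','side','wrist'):
    o,im,d=cam(n);save(im,n+'0.png');np.savez(n+'0.npz',im=im,P=cloud(n,d,o))
    p=viewer.camera_params(n);print(n,p)
E
```

```text
pics
{'time': 0.0, 'q': array([62.45, 22.87,  2.58, 88.11, -1.07, 69.15, -2.9 ]), 'qd': array([ 0.02, -0.03,  0.1 , -0.17, -0.02,  0.02,  0.01]), 'joint_torque': array([  0.  , -47.51,   1.36, -25.42,   0.01,   0.01,   0.  ]), 'ee_pos': array([ 241.96, -602.6 ,  230.25]), 'orientation': array([-179.89,    0.01,   21.88]), 'wrist_force': array([ 0.59, -0.02, -0.79]), 'torque': array([-0.05, -0.06, -0.04]), 'opening': 85.53915949494757}
scene {'fovy': 56.926299994237326, 'cx': 255.42243602234555, 'cy': 187.76587860942007, 'rvec': array([ 2.05,  1.49, -0.53]), 'tvec': array([-138.49, -352.7 , 1268.15])}
side {'fovy': 45.52825663081898, 'cx': 251.9875873668305, 'cy': 186.3459845033467, 'rvec': array([ 0.09, -2.86,  1.19]), 'tvec': array([ 563.38,   87.05, 1356.83])}
wrist {'fovy': 70.10344221570146, 'cx': 260.4281930688987, 'cy': 191.8443928376882, 'hand_eye': array([[   0.  ,   -0.96,   -0.29,   73.35],
       [   1.  ,    0.  ,   -0.  ,    0.8 ],
       [   0.  ,   -0.29,    0.96, -142.44],
       [   0.  ,    0.  ,    0.  ,    1.  ]])}
```

View pics/scene0.png

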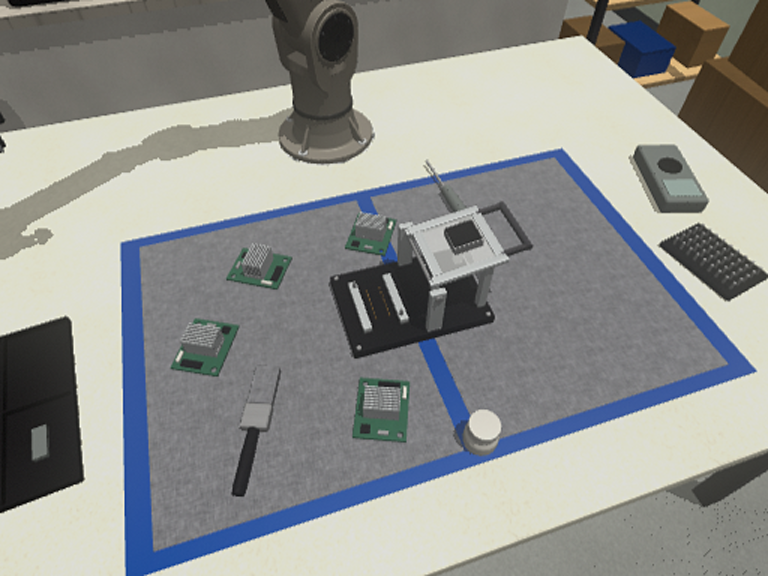

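View pics/side0.png

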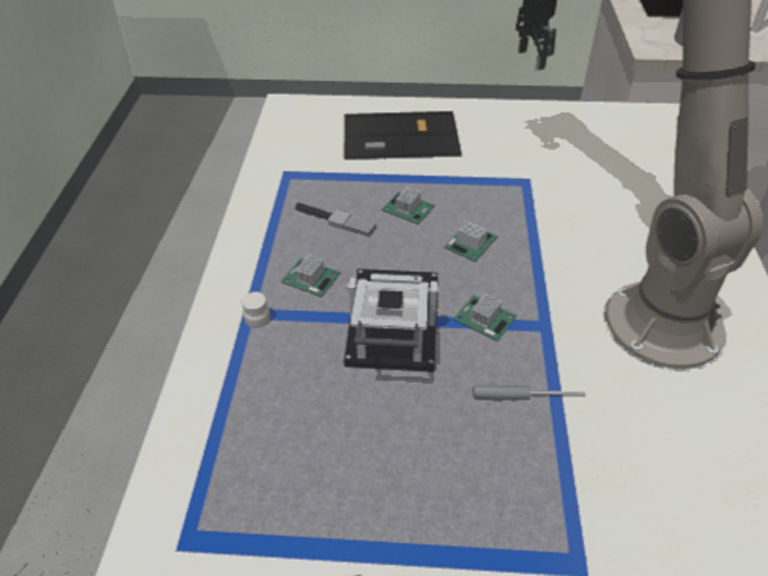

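View pics/wrist0.png

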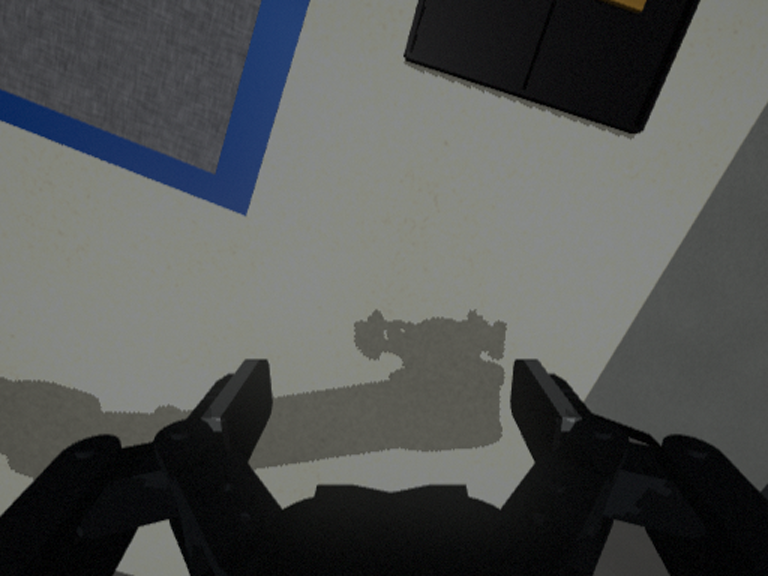

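Run:
```python
from h import *
S=np.load('scene0.npz');W=np.load('wrist0.npz');D=np.load('side0.npz')
def at(Z,x,y): return Z['P'][int(y/1.5),int(x/1.5)]
for n,x,y in [('matcorner',125,240),('matcorner in?',135,565)]: print(n,at(S,x,y))
for x,y in[(246,213),(216,172),(640,130),(406,60)]:print('w',at(W,x,y))
print('side',at(D,290,175),at(D,526,182))
for n,c in(('scene',S),('side',D)):
  for t in('board_grip','nest','hinge','lid','handle','jar_mid','brush_grip','screwdriver_grip'):
    for r in viewer.cut_out(n,t):
      m=r['region'];P=c['P'][m];print(n,t,r['p'],r['point'],m.sum(),np.nanmedian(P,0),np.nanmax(P[:,2]))
```

```text
matcorner [ 218.55 -460.8     0.42]
matcorner in? [ 823.47 -457.37    0.13]
w [ 221.84 -470.72   -0.01]
w [ 247.27 -436.45    0.54]
w [ 410.64 -753.68   14.2 ]
w [ 389.01 -556.43    0.05]
side [ 817.53 -450.67    4.37] [ 233.03 -450.89    2.75]
scene board_grip 0.69 [232.3, 136.4] 1155 [ 530.2  -334.6     7.44] 41.99041392137735
scene board_grip 0.62 [274.3, 253.6] 1368 [726.8  -92.92   6.66] 43.15185322972971
scene board_grip 0.61 [154.8, 244.4] 703 [365.08   0.03   7.25] 41.19078178626972
scene board_grip 0.55 [179.5, 171.1] 815 [ 383.98 -218.85    7.87] 40.98110641822121
scene nest 0.67 [189.9, 286.9] 7628 [554.39  42.    22.47] 156.15048818219918
scene hinge 0.85 [188.7, 286.0] 7415 [554.53  41.44  22.83] 156.15048818219918
scene lid 0.93 [162.6, 305.1] 2589 [546.85  96.69 132.35] 156.15048818219918
scene handle 0.68 [164.6, 306.5] 2565 [546.67  97.59 132.19] 156.15048818219918
scene jar_mid 0.6 [285.6, 319.3] 614 [814.16  26.35  53.3 ] 58.934179290260666
scene brush_grip 0.58 [275.8, 171.3] 1167 [ 676.27 -274.19   17.92] 23.273717625948255
scene screwdriver_grip 0.53 [135.5, 300
[... 469 characters left out ...]
1 [205.4, 259.7] 1763 [534.79 121.56 136.56] 159.0443114478014
side nest 0.56 [263.0, 332.5] 353 [333.91 200.93  22.36] 30.935245272878003
side hinge 0.9 [215.9, 264.8] 3894 [532.74 110.23  75.32] 159.0443114478014
side lid 0.82 [205.3, 260.6] 1766 [535.35 122.68 136.63] 159.0443114478014
side handle 0.73 [204.4, 259.0] 1718 [534.22 121.36 136.53] 159.0443114478014
side jar_mid 0.86 [211.0, 169.6] 347 [803.37  47.47  44.01] 60.098353037728856
side brush_grip 0.73 [148.4, 225.7] 516 [ 668.51 -264.5    16.51] 27.64212308474439
side brush_grip 0.63 [261.2, 334.0] 369 [331.09 199.93  22.24] 30.935245272878003
side screwdriver_grip 0.98 [261.1, 337.9] 496 [318.03 197.41  19.51] 30.935245272878003
```

Run:
```python
from h import *
arm.move_to([523,-327,260],[180,0,0])
o,im,d=cam('wrist');print(o['time'],o['q'],o['ee_pos'],o['orientation']);P=cloud('wrist',d,o)
save(im,'w1.png');np.savez('w1.npz',im=im,P=P)
for r in viewer.cut_out('wrist','board_grip'):
  m=r['region'];Q=P[m];print(r['p'],r['point'],m.sum(),np.nanmedian(Q,0))
  for lo,hi in((2,12),(33,45)):
    q=Q[(Q[:,2]>lo)&(Q[:,2]<hi)]
    print(len(q),q[:,2].mean(),cv2.minAreaRect(q[:,:2].astype(np.float32)))
```

```text
2.4667 [ 30.59  18.34  -3.11  90.59   1.1   71.11 -62.84] [ 521.98 -328.62  259.9 ] [179.95   0.04  -0.13]
0.89 [262.7, 57.3] 2867 [364.57  -8.08   8.11]
1402 5.382569087833188 ((353.2352294921875, 4.635856628417969), (83.78253936767578, 100.92398071289062), 57.96564483642578)
848 37.99676350677249 ((352.30401611328125, 3.2205772399902344), (54.46736145019531, 38.71319580078125), 58.60559844970703)
0.85 [250.5, 196.0] 2340 [ 385.18 -232.49    6.11]
1479 5.486401118048024 ((370.9079895019531, -220.79641723632812), (99.74740600585938, 87.00318145751953), 58.480289459228516)
631 37.83749158210185 ((373.61248779296875, -222.47032165527344), (35.94289779663086, 54.48023986816406), 58.812294006347656)
0.82 [164.8, 263.5] 3596 [ 524.01 -336.43    5.64]
2395 5.325050786354872 ((517.9114990234375, -336.6944274902344), (80.29423522949219, 100.03142547607422), 61.60884094238281)
1010 37.84955522119732 ((517.9409790039062, -336.6216735839844), (54.12256622314453, 36.382774353027344), 62.08999252319336)
0.58 [26.3, 73.3] 3574 [697.76 -97.39   6.44]
2328 5.820570015919626 ((705.84619140625, -86.62245178222656), (82.19104766845703, 77.97785186767578), 67.4532470703125)
824 37.95884505483162 ((713.1705932617188, -89.80754089355469), (55.17034149169922, 30.42485237121582), 67.18138885498047)
```

View pics/w1.png

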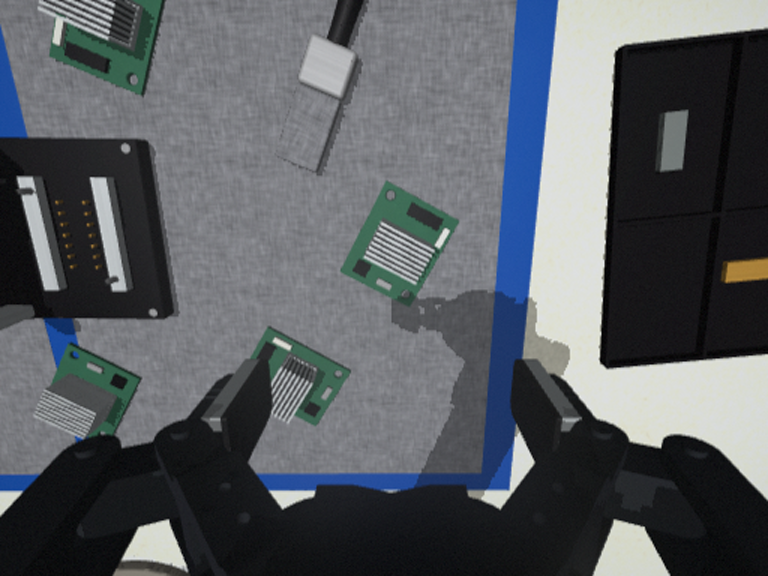

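Run:
```python
from h import *
arm.move_to([540,-20,290],[180,0,0])
o,im,d=cam('wrist');print(o['time'],o['q'],o['ee_pos'],o['orientation']);P=cloud('wrist',d,o)
save(im,'w2.png');np.savez('w2.npz',im=im,P=P)
for t in('nest','lid','handle'):
 for r in viewer.cut_out('wrist',t):
  m=r['region'];Q=P[m];print(t,r['p'],r['point'],m.sum(),np.nanmedian(Q,0),np.nanmax(Q,0))
```

```text
3.75 [  8.64   9.61 -12.43  98.1    2.22  72.54 -94.45] [540.11 -22.14 289.82] [179.94   0.01  -0.17]
nest 0.94 [165.9, 194.0] 27528 [544.7   53.06 123.5 ] [620.86 317.2  156.73]
lid 0.97 [178.8, 149.0] 15211 [542.62 101.01 133.28] [603.96 316.54 156.73]
handle 0.95 [173.6, 150.0] 14896 [542.72 100.28 133.32] [603.94 315.21 156.73]
```

View pics/w2.png

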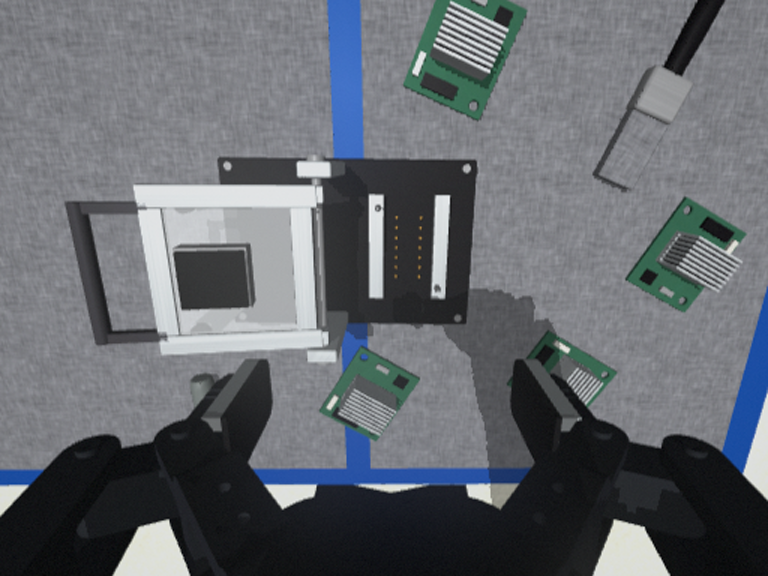

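Run:
```python
from h import *
W=np.load('w2.npz');im=W['im'];P=W['P']
z=P[:,:,2]; 
m=(z>25)&(z<33)&(im.min(2)>120)
n,l,st,ce=cv2.connectedComponentsWithStats(m.astype(np.uint8))
cs=[]
for i in range(1,n):
  if st[i,4]>100:
    q=P[l==i]; r=cv2.minAreaRect(q[:,:2].astype(np.float32)); print(st[i],q[:,2].mean(),r)
m=np.zeros_like(m); m[120:210,235:315]=1
m&=(z>36)&(z<60)
n,l,st,ce=cv2.connectedComponentsWithStats(m.astype(np.uint8))
for i in range(1,n):
    q=P[l==i]; print('pin',st[i],q.mean(0),q.max(0))
# base
m=(z>17)&(z<23)
n,l,st,ce=cv2.connectedComponentsWithStats(m.astype(np.uint8))
i=1+np.argmax(st[1:,4]);q=P[l==i];print(st[i],cv2.minAreaRect(q[:,:2].astype(np.float32)))
# handle
m=np.zeros_like(m); m[125:235,40:75]=1
q=P[m&(z>125)];print('handle',q.mean(0),q.max(0),q.min(0),cv2.minAreaRect(q[:,:2].astype(np.float32)))
```

```text
[246 129  10  69 639] 29.73874264612947 ((534.3099975585938, -8.302824974060059), (13.60317611694336, 103.20689392089844), 88.98573303222656)
[288 130  12  69 641] 29.59875294141772 ((533.0257568359375, -71.90658569335938), (14.315900802612305, 103.23757934570312), 89.26901245117188)
pin [250 137   4   4  11] [574.14 -10.67  40.66] [575.88  -8.44  42.23]
pin [290 191   4   4  11] [494.28 -69.16  40.54] [495.72 -67.21  43.23]
[ 215  105  103  111 9057] ((533.6658325195312, -29.78118133544922), (150.19271850585938, 169.75779724121094), 89.21810150146484)
handle [544.3  192.17 145.69] [589.42 201.89 150.29] [483.44 170.88 137.39] ((536.32080078125, 186.8348388671875), (30.49455451965332, 105.91632843017578), 89.17691040039062)
```

Run:
```python
from h import *
for y in(-91,89,-90.8):
  for p in([534,-40,290],[534,-40,60],[534,-40,33]): print(y,p,kinematics.inverse_kinematics(p,[180,0,y]))
for y in(-28.2+90,-28.2-90):
  for p in([518,-336,200],[518,-336,22]): print(y,p,kinematics.inverse_kinematics(p,[180,0,y]))
for y in(0,180):
  for p in([534,200,123],[534,61,251]): print(y,p,kinematics.inverse_kinematics(p,[180,0,y]))
```

```text
-91 [534, -40, 290] [ -50.48   15.14   60.93  100.1   -13.81   72.9  -167.28]
-91 [534, -40, 60] [ -38.13   31.72   49.09  114.07  -31.99   48.6  -152.21]
-91 [534, -40, 33] [ -37.76   34.96   49.03  114.93  -36.5    46.67 -148.5 ]
89 [534, -40, 290] [ 17.2    9.44 -19.91  98.55   3.36  72.59  -4.46]
89 [534, -40, 60] [ 16.26  23.56 -20.2  112.68  11.14  45.61 -11.22]
89 [534, -40, 33] [ 15.77  25.92 -19.73 113.56  12.6   42.55 -12.46]
-90.8 [534, -40, 290] [ -50.48   15.14   60.93  100.1   -13.81   72.9  -167.08]
-90.8 [534, -40, 60] [ -38.13   31.72   49.09  114.07  -31.99   48.6  -152.01]
-90.8 [534, -40, 33] [ -37.76   34.96   49.03  114.93  -36.5    46.67 -148.3 ]
61.8 [518, -336, 200] [34.06 20.97 -6.56 94.72  2.6  64.46 -1.39]
61.8 [518, -336, 22] [ 34.64  32.44  -7.47 102.67   5.64  45.25  -3.85]
-118.2 [518, -336, 200] [  -6.28   28.3    49.08   95.82  -22.98   66.54 -159.45]
-118.2 [518, -336, 22] [   2.03   38.5    37.32  103.59  -30.36   48.31 -154.06]
0 [534, 200, 123] [  -8.51   21.78  -20.3   105.34    9.1    54.46 -122.79]
0 [534, 61, 251] [   2.75   10.94  -15.92  101.6     3.22   67.91 -104.1 ]
180 [534, 200, 123] [ 15.29  28.76 -52.21 104.74  26.2   59.45  42.74]
180 [534, 61, 251] [ 19.5   12.7  -35.66 101.18   7.91  68.63  71.62]
```

```bash
cat >> h.py <<'E'
def nestfit(im,P):
    z=P[:,:,2]; ok=(z>25)&(z<33)&(im.min(2)>100)&(abs(P[:,:,0]-534)<70)&(abs(P[:,:,1]+40)<50)
    n,l,st,ce=cv2.connectedComponentsWithStats(ok.astype(np.uint8))
    for i in range(1,n):
        if st[i,4]>150:
            q=P[l==i]; print('rail',st[i,4],q[:,2].mean(),cv2.minAreaRect(q[:,:2].astype(np.float32)))
    m=(z>36)&(z<60)&(np.hypot(P[:,:,0]-534,P[:,:,1]+40)<65)
    n,l,st,ce=cv2.connectedComponentsWithStats(m.astype(np.uint8))
    for i in range(1,n):
        q=P[l==i]; print('pin',st[i],q.mean(0))
def boards(P):
    for r in viewer.cut_out('wrist','board_grip'):
        m=r['region'];Q=P[m];print(r['p'],r['point'],m.sum())
        for lo,hi in((2,12),(33,45)):
            q=Q[(Q[:,2]>lo)&(Q[:,2]<hi)]
            if len(q)>50: print('  ',len(q),q[:,2].mean(),cv2.minAreaRect(q[:,:2].astype(np.float32)))
E
python3 - <<'E'
from h import *
arm.move_to([534,-60,290],[180,0,89.2])
o,im,d=cam('wrist');print(o['time'],o['q'],o['ee_pos'],o['orientation']);P=cloud('wrist',d,o)
save(im,'w3.png');np.savez('w3.npz',im=im,P=P);nestfit(im,P)
arm.move_to([518,-336,250],[180,0,61.8])
o,im,d=cam('wrist');print(o['time'],o['q'],o['ee_pos'],o['orientation']);P=cloud('wrist',d,o)
save(im,'w4.png');np.savez('w4.npz',im=im,P=P);boards(P)
E
```

```text
5.3833 [ 18.6    9.6  -19.11  98.33   3.27  72.61  -2.07] [534.03 -59.97 289.98] [-180.     -0.01   89.17]
rail 763 29.650209158148968 ((533.7464599609375, -7.472421169281006), (14.08740520477295, 103.48283386230469), 89.20638275146484)
rail 659 29.41166864471161 ((532.338134765625, -71.06245422363281), (13.729126930236816, 103.30254364013672), 89.27914428710938)
pin [287 124   4   4  12] [573.22  -9.31  40.6 ]
pin [231 166   4   4  12] [493.06 -67.97  40.6 ]
6.5167 [33.54 18.78 -6.16 91.22  1.98 70.09 -0.93] [ 519.46 -333.28  250.36] [179.98  -0.11  62.03]
0.78 [141.9, 130.5] 4284
   2745 5.4324021654071135 ((370.5809631347656, -220.21121215820312), (100.15296173095703, 86.87679290771484), 58.51192855834961)
   1164 37.884876518445225 ((373.6348571777344, -222.00418090820312), (36.31659698486328, 54.282772064208984), 58.34939956665039)
0.72 [9.7, 28.0] 1144
   1003 5.492485967368998 ((351.439453125, -29.8458194732666), (24.496917724609375, 66.65847778320312), 61.993194580078125)
0.68 [163.3, 259.0] 3855
   2643 5.2286299033864445 ((517.7365112304688, -336.2791442871094), (79.43598175048828, 100.44540405273438), 61.97575378417969)
   1002 37.95904983646949 ((518.08935546875, -336.0267333984375), (53.949283599853516, 35.457557678222656), 61.219058990478516)
```

View pics/w3.png

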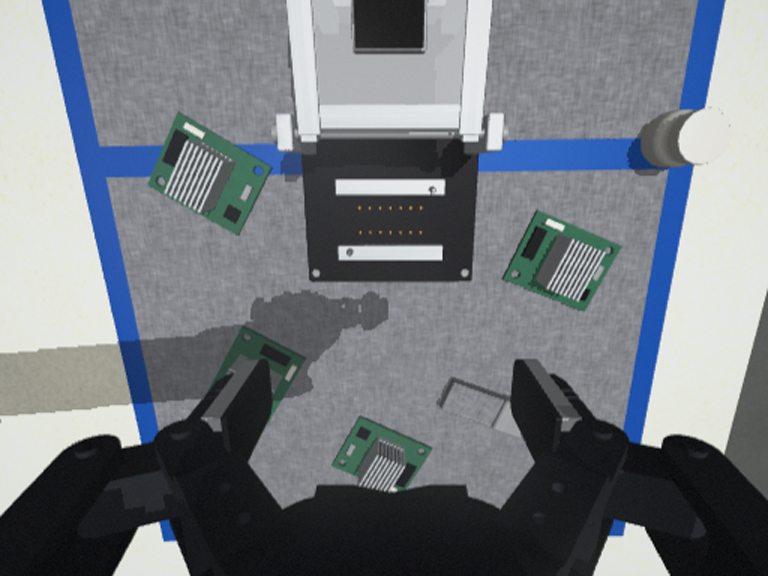

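View pics/w4.png

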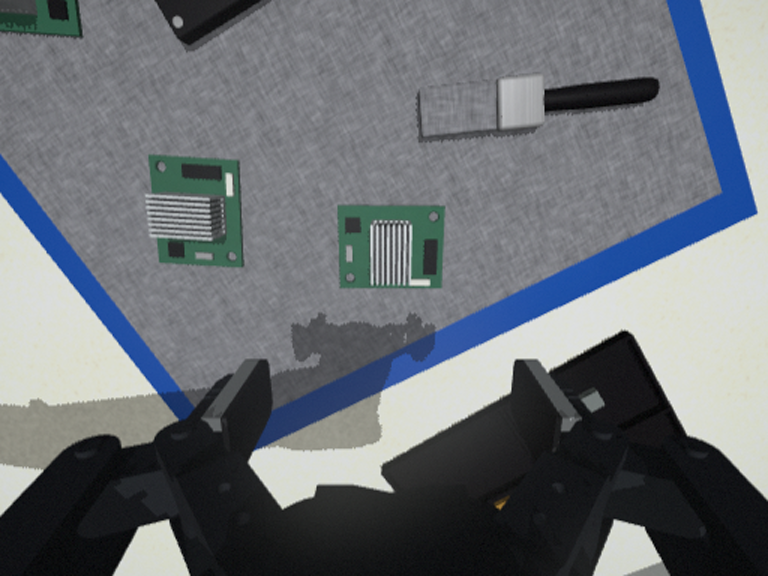

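Run:
```python
from h import *
arm.move_to([517.2,-336.7,90],[180,0,61.8])
set_gripper(60)
arm.movel([517.2,-336.7,8.5],feed=80)
arm.wait(0.3);o=monitor.get_obs();print(o['time'],o['ee_pos'],o['orientation'],o['wrist_force'])
set_gripper(0,40)
o=monitor.get_obs();print(o['time'],o['ee_pos'],o['opening'],o['wrist_force'])
arm.movel([517.2,-336.7,60],feed=80)
arm.wait(0.3);o,im,d=cam('wrist');print(o['time'],o['ee_pos'],o['opening'],o['wrist_force'],o['torque'])
P=cloud('wrist',d,o);save(im,'w5.png');np.savez('w5.npz',im=im,P=P,ee=o['ee_pos'],ori=o['orientation'])
```

```text
9.1417 [ 517.37 -336.84    8.86] [179.96   0.    61.8 ] [-0.47 -0.45  0.4 ]
9.475 [ 517.49 -336.85    8.72] 35.42884385898026 [0.28 0.24 1.93]
10.5667 [ 516.96 -336.53   59.52] 35.34661693003931 [ 0.14 -0.05 -1.75] [-0.03  0.05 -0.07]
```

View pics/w5.png

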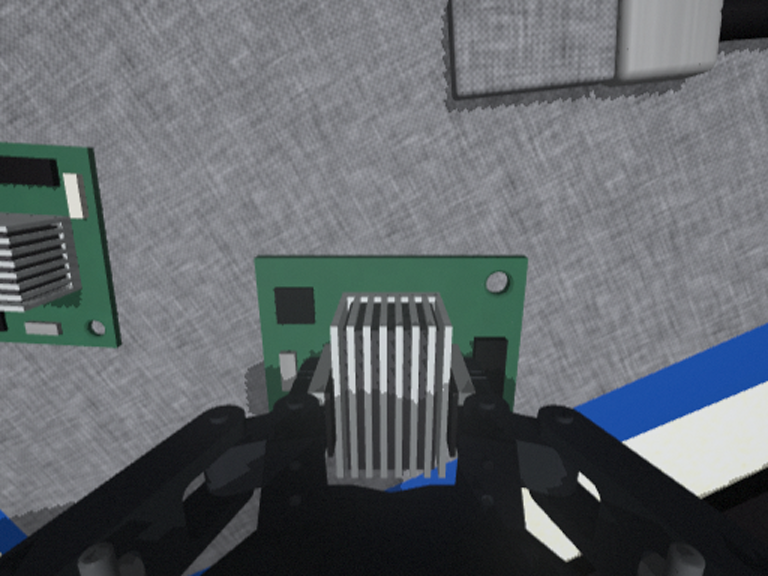

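Run:
```python
from h import *
W=np.load('w5.npz');P=W['P'];im=W['im'].astype(int)
T=(P-W['ee'])@R.from_euler('xyz',W['ori'],degrees=True).as_matrix()
z=P[:,:,2];print('zs',[ (c,z[180,c],T[180,c]) for c in (180,220,260,300,345)])
g=(z>45)&(z<62)&(T[:,:,0]>5)&(T[:,:,0]<60)&(abs(T[:,:,1])<60)
rs=np.indices(z.shape)[0]
for c in (185,210,240,270,300,345):
  r=rs[:,c][g[:,c]]; print(c,r.min(),T[r.min(),c])
q=T[g&(T[:,:,0]>25)];print(q.min(0),q.max(0))
# hole: pixels inside board area not green & not at board depth
sub=(slice(178,198),slice(320,346)); h=(z[sub]<40); print(h.sum())
rr,cc=np.indices(h.shape); 
green=(im[sub][:,:,1]>im[sub][:,:,0]+15)
r0,c0=rr[~green].mean()+178,cc[~green].mean()+320;print(r0,c0,(~green).sum())
p=viewer.camera_params('wrist');f=192/np.tan(np.radians(p['fovy']/2));H=np.array(p['hand_eye'])
# ray to plane of board top
zt=np.nanmedian(T[180,200:300,2])
v=H[:3,:3]@np.array([(c0-p['cx'])/f,(r0-p['cy'])/f,1]);s=(zt-H[2,3])/v[2];print('hole',H[:3,3]+s*v,zt)
```

```text
zs [(180, np.float64(55.10760525824147), array([ 35.36, -44.36,   4.45])), (220, np.float64(54.88265982938146), array([ 35.31, -22.25,   4.66])), (260, np.float64(56.014814230789526), array([35.62, -0.07,  3.51])), (300, np.float64(55.86914074611915), array([35.6 , 21.94,  3.64])), (345, np.float64(55.22996639573806), array([35.45, 46.91,  4.25]))]
185 170 [ 40.56 -41.72   6.48]
210 170 [ 40.47 -27.92   6.93]
240 170 [ 40.42 -11.23   7.19]
270 170 [40.62  5.47  6.31]
300 170 [40.4  22.26  7.4 ]
345 170 [40.49 47.26  7.  ]
[ 25.   -49.99  -2.45] [40.82 50.46  9.28]
144
187.68944099378882 331.2173913043478 161
hole [31.07 39.58  4.12] 4.117388547023234
```

Run:
```python
from h import *
arm.movel([517.2,-336.7,120],feed=150)
arm.move_to([533.1,-39.8,120],[180,0,89.2])
arm.movel([533.1,-39.8,60],feed=80)
arm.wait(0.4)
o,im,d=cam('wrist');print(o['time'],o['ee_pos'],o['orientation'],o['opening'],o['wrist_force'])
save(im[100:260,120:420],'w6.png',2.6);
o,im,d=cam('scene');save(im[130:260,200:360],'s6.png',4.5)
o,im,d=cam('side');save(im[150:260,200:320],'d6.png',5)
```

```text
13.6083 [533.25 -39.83  60.24] [179.97   0.    89.2 ] 35.53103570260564 [ 0.59 -0.38 -2.88]
```

View pics/w6.png

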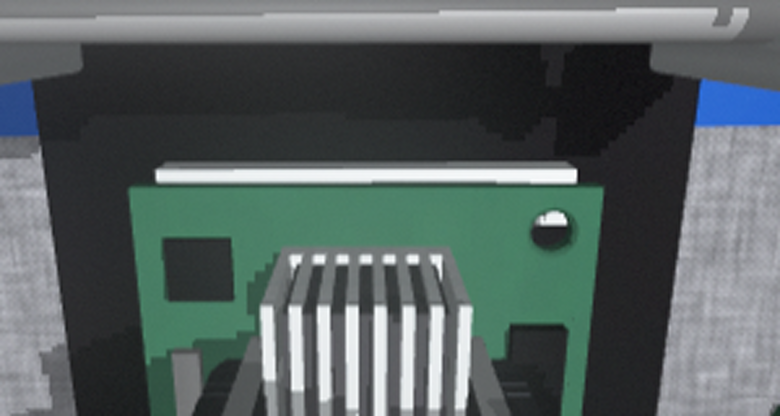

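View pics/s6.png

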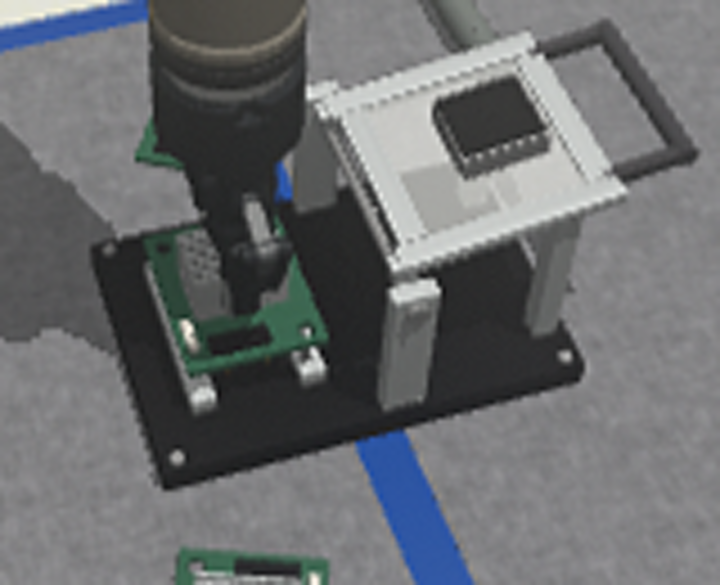

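View pics/d6.png

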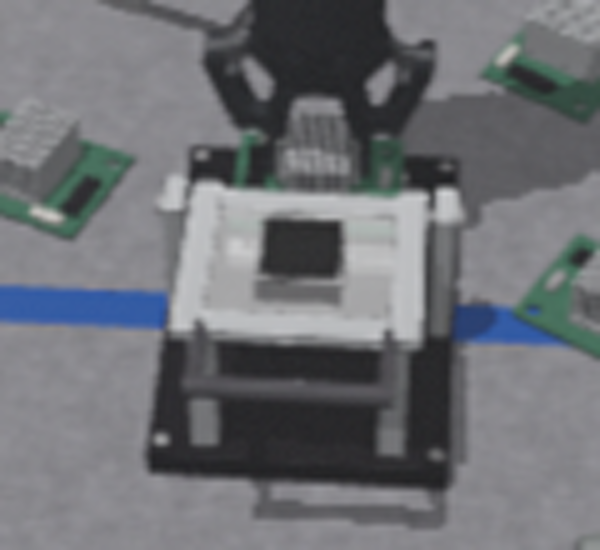

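Run:
```python
from h import *
for z in (54,51,48,45,42,40,39):
    arm.movel([533.1,-39.8,z],feed=30); arm.wait(0.1)
    o=monitor.get_obs();print(o['time'],z,o['ee_pos'],o['orientation'],o['wrist_force'],o['torque'])
    if o['wrist_force'][2]>8 or np.hypot(*o['wrist_force'][:2])>10: break
o,im,d=cam('wrist');save(im[100:260,120:420],'w7.png',2.6);np.savez('w7.npz',im=im,P=cloud('wrist',d,o))
```

```text
14.2083 54 [533.07 -39.78  53.88] [-179.99   -0.     89.2 ] [-0.41  0.26 -2.04] [-0.01 -0.02  0.06]
14.5583 51 [533.08 -39.81  50.98] [-180.     0.    89.2] [ 0.33 -1.16 -2.4 ] [-0.05 -0.01 -0.  ]
14.9083 48 [533.06 -39.79  47.93] [-179.99   -0.     89.2 ] [-0.77 -0.1  -2.05] [-0.04  0.01 -0.  ]
15.2583 45 [533.07 -39.79  44.96] [-180.    -0.    89.2] [ 0.16  0.25 -1.69] [-0.04  0.05  0.  ]
15.6083 42 [533.07 -39.8   41.94] [-179.99   -0.     89.2 ] [ 0.07  0.59 -2.  ] [-0.02  0.03  0.03]
15.9583 40 [533.09 -39.76  39.98] [-180.    -0.    89.2] [-0.62 -0.22 -2.32] [ 0.04 -0.01  0.01]
16.3083 39 [533.09 -39.82  38.98] [-180.     0.    89.2] [-0.73 -0.66 -2.26] [ 0.03 -0.02  0.02]
```

View pics/w7.png

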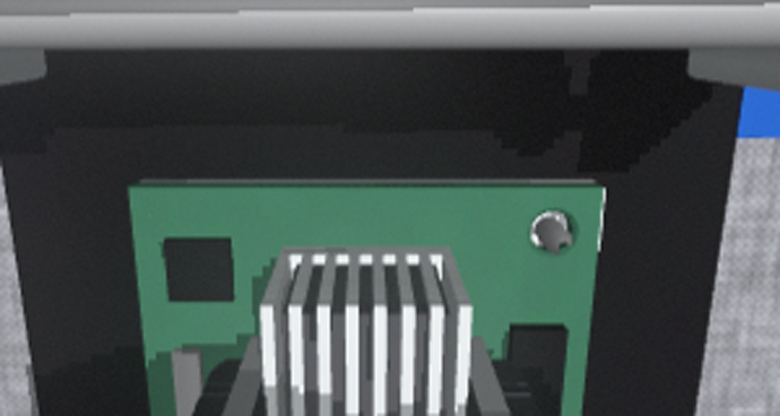

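Run:
```python
from h import *
for z in (38.3,37.8,37.3):
    arm.movel([533.1,-39.8,z],feed=20); arm.wait(0.15)
    o=monitor.get_obs();print(o['time'],z,o['ee_pos'],o['wrist_force'],o['torque'])
    if o['wrist_force'][2]>1.5: break
z0=o['ee_pos'][2]
set_gripper(60); arm.wait(0.3)
o=monitor.get_obs();print(o['time'],o['opening'],o['ee_pos'],o['wrist_force'])
arm.movel([533.1,-39.8,120],feed=100)
arm.movel([533,-80,290],feed=250)
arm.wait(0.3)
o,im,d=cam('wrist');P=cloud('wrist',d,o);print(o['time'],o['ee_pos']);save(im,'w8.png');boards(P);np.savez('w8.npz',im=im,P=P)
```

```text
16.7583 38.3 [533.29 -39.79  38.67] [-1.29  0.55  2.64] [0.01 0.31 0.02]
17.4167 60.42531636783559 [533.1  -39.82  38.29] [-0.13  0.01 -0.04]
19.5333 [532.53 -79.7  288.9 ]
0.88 [129.6, 260.3] 3919
   2767 35.24461280618626 ((533.0709838867188, -39.05767822265625), (78.33110809326172, 100.15825653076172), 89.2725830078125)
0.81 [164.3, 379.1] 3278
   1967 5.277194687223791 ((716.236328125, -90.36553955078125), (80.42621612548828, 102.30109405517578), 67.44461059570312)
   955 37.700718758067865 ((715.4287109375, -89.97683715820312), (54.04505157470703, 37.337379455566406), 67.19261932373047)
0.76 [102.2, 138.4] 3810
   2328 5.4500688215872986 ((350.7699279785156, 4.126178741455078), (81.47975158691406, 100.92945861816406), 58.13019561767578)
   1152 37.840471563162595 ((351.236572265625, 4.498119354248047), (54.41001510620117, 37.05738830566406), 58.338809967041016)
0.71 [232.2, 164.9] 1751
   1002 5.409757598234555 ((372.2732238769531, -219.66494750976562), (99.97647094726562, 75.65186309814453), 57.83275604248047)
   534 37.736073767767905 ((367.5064392089844, -217.32940673828125), (36.656158447265625, 40.5209846496582), 58.64454650878906)
0.55 [64.6, 258.4] 17986
   70 39.5356633916453 ((522.7074584960938, 16.88115692138672), (152.38282775878906, 103.62850189208984), 37.35677719116211)
```

View pics/w8.png

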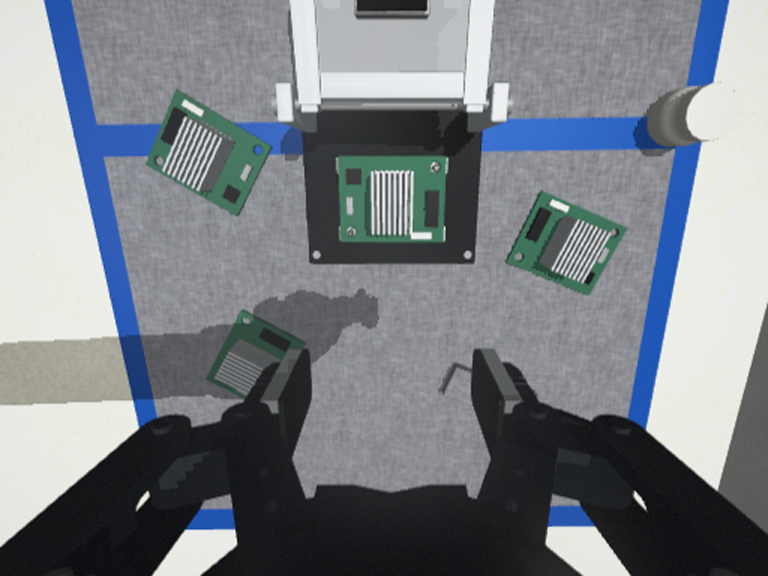

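Run:
```python
from h import *
set_gripper(34)
arm.move_to([530,100,300],[180,0,-0.8])
arm.move_to([530,190,300],[180,0,-0.8])
arm.wait(0.3)
o,im,d=cam('wrist');P=cloud('wrist',d,o);print(o['time'],o['ee_pos'],o['q'],o['opening']);save(im,'w9.png');np.savez('w9.npz',im=im,P=P)
m=(P[:,:,2]>120)&(P[:,:,2]<165)&(P[:,:,1]>181)&(P[:,:,1]<215)&(abs(P[:,:,0]-536)<35)
q=P[m];print(len(q),q.mean(0),q.max(0),q.min(0))
for x in range(500,575,10):
    s=q[abs(q[:,0]-x)<5]; print(x,len(s),s.mean(0),s[:,1].min(),s[:,1].max(),s[:,2].max())
```

```text
22.4167 [530.34 188.6  300.02] [  -6.99   12.09  -20.12   94.19    4.31   74.48 -118.79] 34.083001809794084
637 [537.08 196.55 146.69] [570.41 202.54 149.6 ] [501.23 190.81 141.06]
500 36 [502.9  196.83 146.32] 190.9533335113152 202.5443044110474 149.16997615604507
510 85 [509.87 197.03 146.7 ] 190.92537704838796 202.3963294746199 149.28398821811783
520 86 [520.06 196.74 146.85] 191.69969123127967 202.08590153418078 149.18351797128858
530 87 [530.01 196.61 146.66] 191.50460169738676 201.83177993807635 149.09026376435747
540 87 [540.02 196.29 146.82] 191.3181658573252 201.48034738517092 149.6024094880794
550 96 [550.01 196.47 146.62] 191.0907930277124 202.28570143230866 148.7832620079628
560 101 [559.91 196.34 146.61] 190.92003736307043 202.1240293286672 148.7232856216049
570 59 [567.86 196.23 146.74] 190.81061085757585 201.77084834351314 149.1732742119262
```

View pics/w9.png

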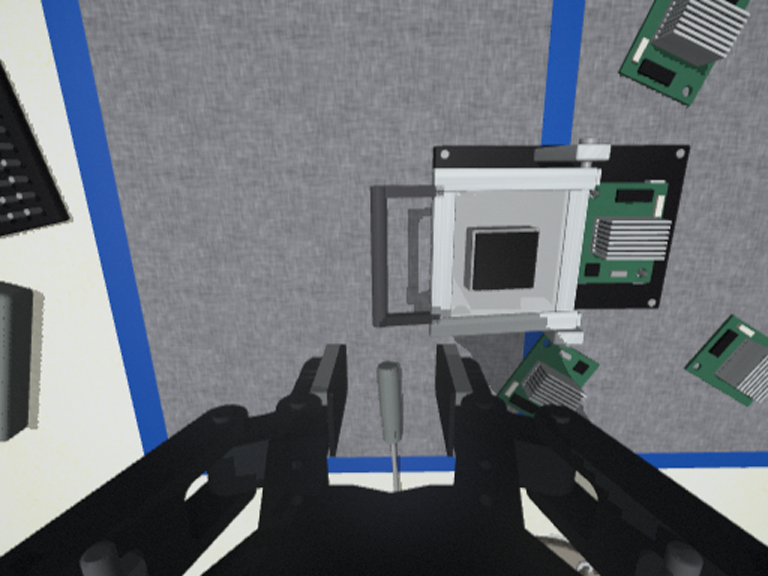

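Run:
```python
from h import *
arm.move_to([536,196.4,200],[180,0,-0.8])
arm.movel([536,196.4,123],feed=60)
arm.wait(0.3);o=monitor.get_obs();print(o['time'],o['ee_pos'],o['wrist_force'],o['opening'])
set_gripper(0,50);arm.wait(0.3)
o=monitor.get_obs();print(o['time'],o['ee_pos'],o['wrist_force'],o['torque'],o['opening'])
o,im,d=cam('wrist');save(im,'w10.png');o,im,d=cam('scene');save(im[80:280,180:420],'s10.png',3)
# IK check
for ph in np.radians(np.linspace(12.18,80.94,6)):
    print(kinematics.inverse_kinematics([536-(1-np.cos(ph))*2.3,35.1+165*np.cos(ph),88+165*np.sin(ph)],[180,0,-0.8]))
```

```text
24.6833 [536.07 196.44 123.17] [-1.13  0.41  0.02] 33.8401731202415
25.3167 [536.06 197.42 123.18] [-0.39  3.93 -0.86] [ 0.88 -0.   -0.  ] 10.203397793886744
[  -8.8    21.76  -19.43  105.29    8.72   54.4  -122.85]
[  -7.21   18.91  -19.66  103.91    7.35   58.42 -120.55]
[  -4.93   16.29  -19.65  102.8     6.13   61.95 -117.54]
[  -2.06   14.03  -19.42  102.01    5.11   64.82 -113.91]
[   1.28   12.26  -18.99  101.58    4.31   66.87 -109.8 ]
[   4.87   11.09  -18.39  101.54    3.75   67.97 -105.4 ]
```

View pics/w10.png

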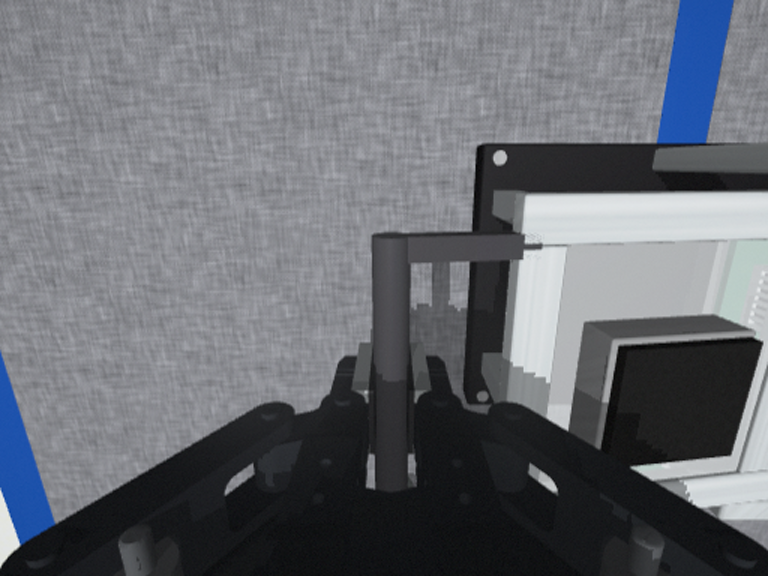

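View pics/s10.png

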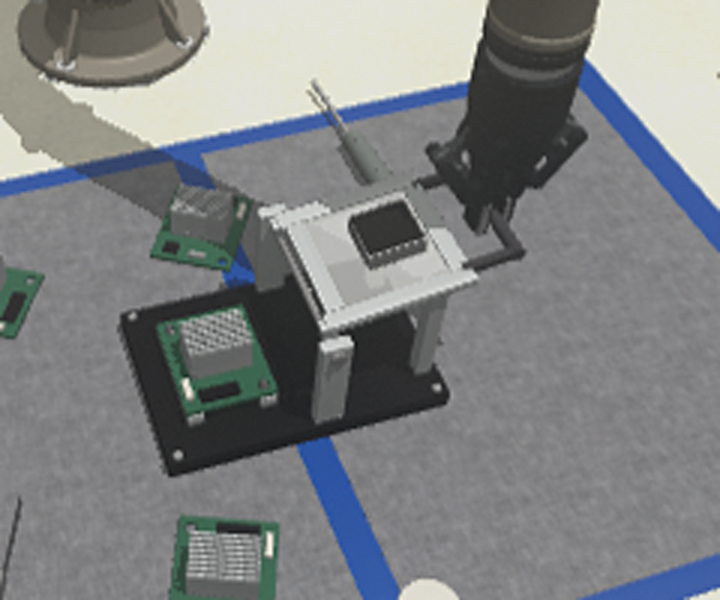

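Run:
```python
from h import *
yc,zc=35.8,88
for ph in np.radians(np.linspace(12.18,80.94,15)[1:]):
    arm.movel([536-(1-np.cos(ph))*2.3,yc+165*np.cos(ph),zc+165*np.sin(ph)],feed=45)
    o=monitor.get_obs();print(o['time'],np.degrees(ph),o['ee_pos'],o['wrist_force'],o['opening'])
    if np.linalg.norm(o['wrist_force'])>30: print('STOP');break
arm.wait(0.4)
o,im,d=cam('wrist');P=cloud('wrist',d,o);save(im,'w11.png');np.savez('w11.npz',im=im,P=P,ee=o['ee_pos']);print(o['time'],o['ee_pos'],o['wrist_force'],o['torque'])
o,im,d=cam('scene');save(im[50:280,150:420],'s11.png',2.6);np.savez('s11.npz',im=im,P=cloud('scene',d,o))
o,im,d=cam('side');save(im[100:280,150:380],'d11.png',3);np.savez('d11.npz',im=im,P=cloud('side',d,o))
```

```text
25.875 17.091428571428573 [535.98 194.05 136.48] [ 1.02  4.72 -0.81] 10.185642153820213
26.3417 22.002857142857145 [535.91 189.56 149.66] [ 1.38  6.4  -1.01] 10.340574309017892
26.8083 26.91428571428571 [535.84 183.95 162.82] [ 0.44  5.3  -0.99] 10.181397119540657
27.275 31.82571428571428 [535.76 177.35 175.14] [ 0.78  5.62 -0.06] 10.051375779767891
27.7417 36.73714285714286 [535.7  169.73 187.24] [-0.5   6.97  1.49] 10.49046457476559
28.2083 41.64857142857143 [535.6  161.15 198.6 ] [-0.95  6.75  3.38] 10.220838907624385
28.675 46.559999999999995 [535.48 151.81 208.92] [0.07 7.   3.56] 10.212109150382657
29.1417 51.47142857142857 [535.37 141.54 218.73] [-0.12  7.92  5.78] 10.07582385619736
29.6083 56.38285714285714 [535.22 130.74 227.32] [-2.23  8.61  6.76] 10.308177796300757
30.075 61.294285714285714 [535.12 118.91 235.36] [-2.77  8.77 10.23] 10.315720700883602
30.5417 66.20571428571428 [534.99 104.77 241.89] [-3.11  6.56 11.66] 10.05095494783726
31.0083 71.11714285714285 [534.78  91.07 247.02] [-2.08  6.   13.27] 10.03461289193977
31.475 76.02857142857142 [534.6   76.9  250.95] [-3.67  5.56 13.41] 10.125851734302064
31.9417 80.94 [534.41  60.88 253.42] [-2.77  2.26 12.23] 10.294916410094423
32.3417 [534.45  60.98 253.43] [-2.29  2.51 11.86] [0.51 0.55 0.02]
```

View pics/w11.png

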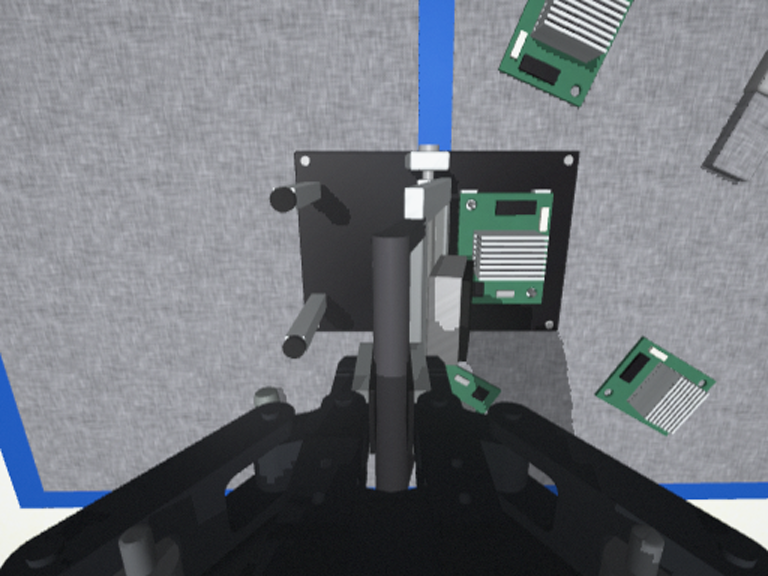

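View pics/s11.png

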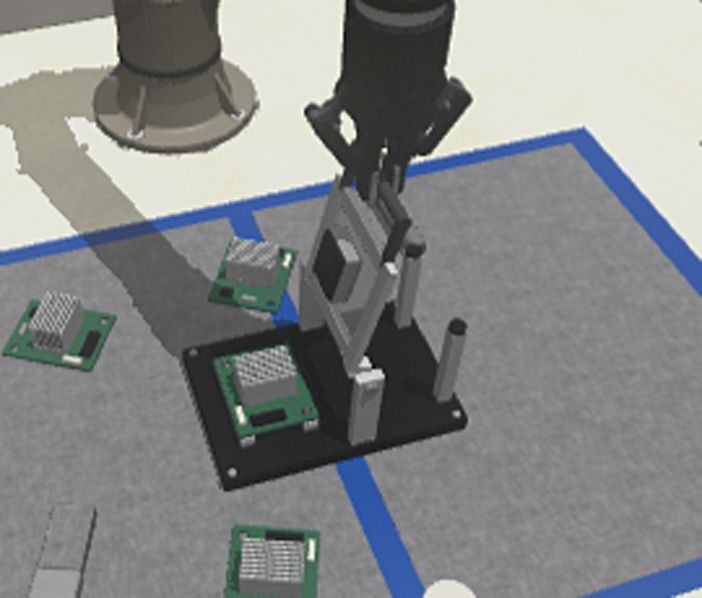

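View pics/d11.png

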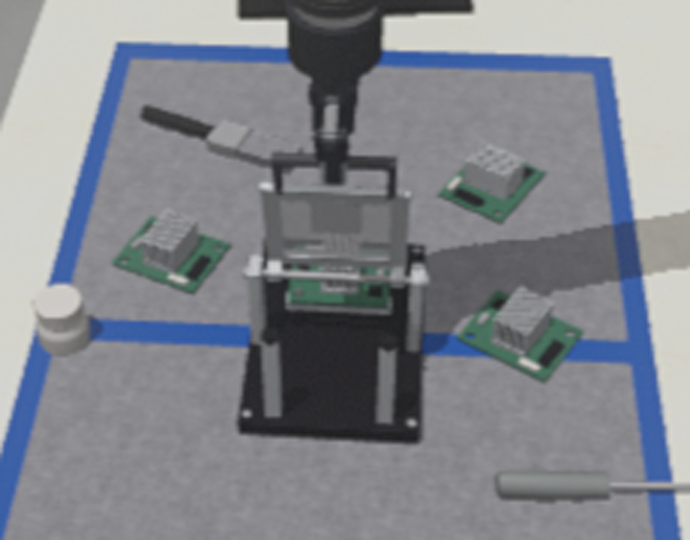

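Run:
```python
from h import *
arm.movel([534.2,61.8,253.2],feed=15);arm.wait(0.5)
o,im,d=cam('wrist');P=cloud('wrist',d,o);print(o['time'],o['ee_pos'],o['wrist_force'],o['torque'],o['opening'])
m=(P[:,:,2]>255)&(P[:,:,2]<290)&(P[:,:,0]>550)&(P[:,:,0]<582)&(abs(P[:,:,1]-62)<12)
q=P[m];print('bar',len(q),np.nanmean(q,0),q.max(0),q.min(0))
# posts top & hinge
boards(P); save(im,'w12.png')
for n in('scene','side'):
    o,im,d=cam(n);P=cloud(n,d,o)
    m=(P[:,:,2]>250)&(P[:,:,2]<290)&(abs(P[:,:,0]-534)<58)&(abs(P[:,:,1]-62)<15)&((abs(P[:,:,0]-534)>25))
    q=P[m];print(n,len(q),np.mean(q,0),q.max(0),q.min(0))
    for t in('jar_mid','brush_grip','screwdriver_grip'):
        r=viewer.cut_out(n,t)
        for a in r[:1]: print(n,t,a['p'],a['point'],np.nanmedian(P[a['region']],0))
```

```text
33.2917 [534.38  61.79 253.35] [-0.05  1.66  4.87] [ 0.19 -0.13 -0.04] 10.308886262072592
bar 1604 [566.78  60.35 274.84] [581.98  66.36 277.72] [550.    52.69 255.35]
0.82 [257.8, 435.5] 2941
   1522 5.340278153848108 ((373.3016662597656, -221.3410186767578), (102.02989959716797, 81.20281982421875), 58.571983337402344)
   871 37.658398773262356 ((373.69378662109375, -221.72653198242188), (38.14508819580078, 54.09809112548828), 58.50434112548828)
0.77 [31.3, 378.1] 4036
   2220 5.528248228573397 ((708.60791015625, -87.68492126464844), (81.79557800292969, 86.055908203125), 68.00780487060547)
   1340 37.69958060789745 ((715.308837890625, -90.44161987304688), (54.72456359863281, 36.51356887817383), 68.07575988769531)
0.76 [158.8, 335.5] 4192
   2504 35.531403946996264 ((533.3305053710938, -39.62283706665039), (80.62460327148438, 99.82440948486328), 89.2145767211914)
0.75 [259.8, 315.0] 695
   666 5.107788068757101 ((376.1800842285156, -18.99578857421875), (67.00038146972656, 35.00461959838867), 58.846717834472656)
0.42 [202.9, 270.1] 8504
scene 117 [576.99  58.78 269.1 ] [590.    66.82 277.31] [480.67  52.58 250.95]
scene jar_mid 0.84 [286.4, 321.8] [814.3   26.85  53.66]
scene brush_grip 0.55 [276.4, 170.3] [ 678.05 -275.85   17.85]
scene screwdriver_grip 0.48 [275.1, 171.0] [ 677.77 -275.53   17.54]
side 131 [538.98  65.   271.28] [587.99  71.65 279.83] [483.22  56.82 250.24]
side brush_grip 0.87 [146.6, 225.7] [ 676.83 -269.03   17.5 ]
side screwdriver_grip 0.8 [262.8, 331.8] [333.61 200.99  22.3 ]
```

Run:
```python
from h import *
arm.wait(0.3);o=monitor.get_obs();print(o['time'],o['ee_pos'],o['qd'],o['wrist_force'],o['opening'])
print(ticket.close_job())
```

```text
34.0917 [534.35  61.8  253.35] [ 0.05  0.12 -0.07  0.02 -0.06  0.05 -0.  ] [1.34 1.93 4.63] 9.935434250404846
the job is handed in; nothing more can be done
None
```

The board is seated in the nest and released. The arm is still gripping the lid's handle and holding the lid at its balance point. I handed the job in at 34.1 s of the 61 s allowed; no verdict was reported.

**Board:** I took the rightmost board by its heatsink and lowered it over both pins without any jamming force. I let go after a touch of about 2.6 N. My last look put its top about 35 mm above the bench, which is flush. It was within about 0.6 mm of where the nest had measured, turned by less than half a degree, with both pins showing in their holes.

**Lid:** I swung it up by the handle in small steps.
- **Position:** The bar ended 25–27 mm beyond the hinge axis, against 26 mm wanted. It stood about 272 mm above the bench, against 270 mm, which is well inside the allowance.
- **Stillness and grip:** The arm was still and the grip firm. About 5 N was left on the wrist after I took out 12 N that had built up on the way.

**Checks that disagreed or fell short:**
- **Bar against hinge:** the bar sat about 1 to 2 mm higher and farther out than the nest-based hinge estimate predicted.
- **Wrist camera:** it read about 1 mm off along its own x axis, and I corrected for that.
- **Jar:** the scene camera saw it unmoved, but the side camera missed it in the last check.
- **Brush and screwdriver:** no sign that either moved. However, the scene camera's last screwdriver report was really the brush, so the screwdriver was confirmed from the side camera only.

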